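# Line up a mounted half-penny and its scale bar for the catalogue photograph

## Robot

A 6-joint arm with a two-finger parallel gripper is mounted at the origin on the work surface. World frame = base frame: x ahead of the robot, y to its left, z up, the work surface at z = 0. Lengths are in m, angles in rad, forces in N, time in s.
With the tool pointing down it reaches from about 0.375 to 0.975 m from the base axis. Payload 3.8 kg.
Tool frame: the origin (TCP) lies at the very end of the fingers, on their centre line; the grasp point (between the pads) lies env.hold_point_z behind it (env.hold_point_z is the distance from the TCP to the grasp point, in m); z points along the fingers, y is the line along which they close (so a half turn about z gives the same grasp; the last joint's range is limited). The gripper opens to 85 mm and grips with 20 to 120 N. Pads are 22 mm wide; open, the fingers measure 114 mm over their backs; the gripper's body (76 mm by 85 mm) begins 54 mm behind the grasp point. The pads swing forward as they close: fully open they stand 13 mm farther back than shut.
Start: joints at [-1.171, 0.264, 1.604, -0, 1.274, -0.037], TCP at [0.286, -0.612, 0.204] pointing down, gripper open.
Joint ranges: [-2.63, 2.63], [-0.94, 2.18], [0.31, 2.57], [-1.31, 4.45], [0, 2.66], [-2.55, 2.55]. Speed limits (rad/s): [2.57, 2.57, 3.14, 3.14, 3.14, 3.14].

## Interface

Orientations are given as a unit quaternion [w, x, y, z].
In Python, from bench import env gives the robot as it stands. The module is installed in compiled form; this text tells all that it offers. Calls block until the motion is done:
- env.move_pose(position, orientation): joint-space move of the TCP to a pose.
- env.move_straight(position, max_speed=0.15, rot=None, max_force=None): straight line of the TCP; rot=None keeps the orientation; max_speed is the mean speed in m/s. With max_force (N) it stops when the force on the tool has changed by that much, and returns True; else False.
- env.movej(angles): joint-space move.
- env.move_gripper(opening, strength=None): finger opening in m; strength is the grip in N (None keeps the last); returns when the fingers have stopped.
- env.pause(seconds).
- env.solve_ik(position, orientation): joint angles nearest the present ones, or None.
- env.observe(): the state.
- env.read_camera(name): name is "scene" or "top" or "wrist"; returns a dict with "pixels" (384x512x3 uint8, blue, green, red), "vertical_fov" (degrees; the focal length in pixels is half the picture's height over the tangent of half this angle, whatever the lens; pixels are square), "cx", "cy" (the principal point, pixels), "k1" (the pictures are not rectified: a ray, as slopes to the right and down, at radius r is drawn at 1 + k1 r^2 times it, then the intrinsics apply), "world_to_cam" (4x4, takes a point from world to camera coordinates); the wrist camera has in their place "hand_eye" (4x4, takes a point from camera to tool coordinates, whose origin is the TCP and whose axes are the flange's). Camera axes: x right, y down, z forward; pixel columns grow to the right and rows downward; lengths in m; the calibration is good to about 2 mm. A picture is of the moment at which its call begins: read the wrist's pose just before it. There is no depth.
A pose or a line that the arm cannot do raises env.IKError and nothing moves.
- env.hand_in(): hands the job in; it is judged then, once.
The state is a dict: "time_s": time; "qpos": joint angles; "joint_vel": joint speeds; "effort": joint torques, N m; "ee_pos": TCP position; "tcp_rot": TCP orientation; "contact_force": force on the tool from outside, world axes, zero at the start; "ft_torque": the same for the moment, N m; "gripper_width": finger opening in m; "gripper_force": force on a finger pad.
Only numpy, scipy, OpenCV 4.12 (cv2) and the standard library are available. Lean on these libraries where they do the work, as an engineer would, in place of code of your own. Each camera call takes 0.05 s, during which the arm holds its last target. There are 200 camera calls.

## Task

Get the half-penny ready for its catalogue photograph by pushing things along the desk with the fingers, without picking anything up: push the square coin mount snugly into the inside corner of the wooden L-shaped square, flat against both rails, and push the metal scale bar so that it lies flat along the long rail with its end touching the mount. Leave everything else on the desk where it is.

Things in the scene. Friction and masses are not known exactly. Their poses are not given: they have to be found in the camera images.
- square: Dark wooden L-shaped square fixed to the desk, two rails each 22 mm wide and 12 mm high. Origin: the inside corner, at desk level. The inner face of the long rail is its plane x = 0 (the rail lies at x 0 to 22 mm, y from +22 to -360 mm); the inner face of the short rail is its plane y = 0 (the rail lies at y 0 to 22 mm, x from 0 to -135 mm). The free quadrant inside the corner is x < 0, y < 0, open desk. It is turned by at most about 0.2 rad from the world axes.
- mount: Coin mount: loose white square block 64 x 64 mm, 18 mm high, with a copper half-penny (28 mm across) set in the middle of its top (standing up to 2 mm above it). Origin at the centre of its underside, x and y along its sides. It starts inside the square's free quadrant, 65 to 105 mm from the long rail's face and 70 to 115 mm from the short rail's (to its centre), turned up to 0.35 rad. About 0.12 kg, slides freely.
- scale: Scale bar: loose plain aluminium bar with dark graduation ticks on top, 24 mm wide (its x), 90 mm long (its y), 14 mm high. Origin at the centre of its underside. It starts beside the long rail, its centre 26 to 36 mm from that rail's face and 250 to 280 mm from the short rail's face, roughly parallel to the long rail (within 0.1 rad). About 75 g, slides freely.
- touchstone: grey stone block 80 x 40 x 18 mm; origin at the centre of its underside; to be left where it is
- loupe: brass folding loupe, a drum 36 mm across and 22 mm high with a low lug reaching 40 mm from the centre; origin at the centre of its underside; to be left where it is
- medal_box: round pale wooden medal box 60 mm across, 14 mm high; origin at the centre of its underside; to be left where it is
- pad_case: black bakelite stamp pad case 70 x 110 mm, 21 mm high, with a small steel catch; origin at the centre of its underside; to be left where it is
- tweezers: steel tweezers 125 mm long (along its y), 20 mm wide, 6 mm high, lying on the far side of the long rail; origin at the centre of its underside; to be left where it is
- weight: small brass knobbed weight 28 mm across, 34 mm high, on the far side of the long rail; origin at the centre of its underside; to be left where it is
Things that resemble listed ones, but are neither listed nor needed, are in the scene too. There is more than one size of the scale; the job needs the larger. Several things look just like the mount: the one meant starts farthest to the robot's right.

How it is judged:
At the end, for the whole second after the job is handed in: Coin mount flat on the desk in the inside corner, within 4 mm of both rails and square to them within 0.07 rad; scale bar flat on the desk along the long rail (4 mm, 0.07 rad), its centre at most 116 mm from the short rail's face, so its end meets the mount; both at rest (x of mount in the frame of square between -0.036 and -0.029 m and y of mount in the frame of square between -0.036 and -0.029 m and (angle between the x axis of mount and the x axis of square, either way round below 0.07 rad or angle between the x axis of mount and the y axis of square, either way round below 0.07 rad) and x of scale in the frame of square between -0.016 and -0.009 m and y of scale in the frame of square between -0.116 and -0.105 m and angle between the y axis of scale and the y axis of square, either way round below 0.07 rad and height (world z) of each of mount, scale below 0.003 m and angle between each of mount, scale's own z axis and vertical below 0.05 rad and linear speed of each of mount, scale below 0.01 m/s); the robot touches nothing.
It fails at once if the coin mount is lifted more than 8 mm off the desk, or tipped (height (world z) of mount above 0.008 m or angle between mount's own z axis and vertical above 0.25 rad).
It fails at once if the scale bar is lifted more than 8 mm off the desk, or tipped (height (world z) of scale above 0.008 m or angle between scale's own z axis and vertical above 0.25 rad).
It fails at once if the touchstone, loupe, medal box, stamp pad case, tweezers or weight is moved by more than 15 mm (distance of any of touchstone, loupe, medal_box, pad_case, tweezers, weight from where it was at the start of the episode above 0.015 m).
It also fails if it takes over 64 s, if anything falls off the work surface, if the arm or the gripper's body presses on something with over 40 N, if the wrist force passes 120 N, or if a joint passes its speed limit or range.

## Working session

There is one attempt and no reset: what is moved stays moved. The work goes in short steps, each a Python script; the robot and the scene stay as the last script left them, time stands still between calls to the robot, and variables do not carry over. Pictures are saved under pics/ and viewed, at most 10 in all, crops included, and the job is handed in when it is done.

```bash
mkdir -p pics; cat > h.py <<'E'
import numpy as np, cv2
from bench import env
def cam(n):
    c=env.read_camera(n); 
    return c
def K(c):
    h=c["pixels"].shape[0]; f=h/2/np.tan(np.radians(c["vertical_fov"])/2); return f
def undist(c,uv):
    f=K(c); uv=np.atleast_2d(np.asarray(uv,float)); d=(uv-[c["cx"],c["cy"]])/f
    s=d.copy()
    for _ in range(30): s=d/(1+c["k1"]*(s**2).sum(1,keepdims=True))
    return s
def ray(c,uv,z,T=None):
    s=undist(c,uv); M=np.linalg.inv(c["world_to_cam"]) if T is None else T
    d=np.c_[s,np.ones(len(s))]@M[:3,:3].T; o=M[:3,3]
    return (o+d*((z-o[2])/d[:,2])[:,None])[:,:2]
def proj(c,P):
    P=np.atleast_2d(P); q=np.c_[P,np.ones(len(P))]@c["world_to_cam"].T
    s=q[:,:2]/q[:,2:3]; return s*(1+c["k1"]*(s**2).sum(1,keepdims=True))*K(c)+[c["cx"],c["cy"]]
E
python3 - <<'E'
from h import *
for n in("scene","top"):
    c=cam(n); cv2.imwrite(f"pics/{n}0.png",c["pixels"]); print(n,c["vertical_fov"],c["cx"],c["cy"],c["k1"],np.linalg.inv(c["world_to_cam"]).round(3).tolist())
o=env.observe(); print(o["time_s"],o["tcp_rot"],env.hold_point_z)
E
```

```text
scene 49.368039010379725 253.25253407594707 183.87026733396993 -0.003962774527477328 [[0.4, 0.668, -0.627, 1.026], [0.916, -0.302, 0.263, -0.177], [-0.014, -0.68, -0.733, 0.62], [0.0, 0.0, 0.0, 1.0]]
top 48.184097288462446 253.688345426571 187.81661199282544 -0.0762465473363646 [[0.023, -0.981, 0.193, 0.316], [-1.0, -0.025, -0.003, 0.042], [0.008, -0.193, -0.981, 1.025], [0.0, 0.0, 0.0, 1.0]]
0.1 [-1.03234917e-03  9.76241744e-01  2.16681691e-01 -1.90254656e-04] 0.0187
```

View pics/scene0.png

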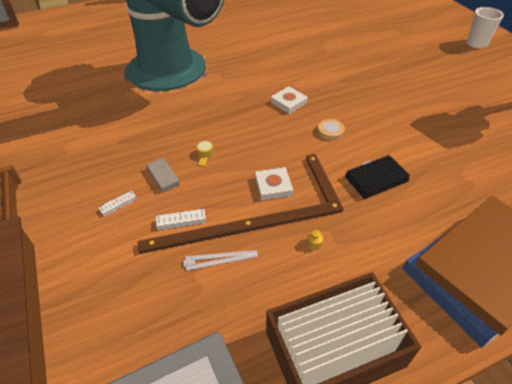

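View pics/top0.png

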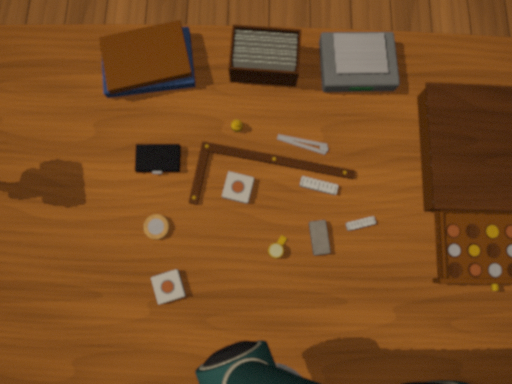

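The mount is at top (238,187), inside the L; its look-alike is at (168,287), farther to the robot's left. The large scale is at (319,185) beside the long rail, and the smaller one is at (361,223). Next is a wrist close-up of the L to check this choice and measure it.

```bash
cat >> h.py <<'E'
from scipy.spatial.transform import Rotation as Ro
def quat(a): return np.array([0,np.cos(a/2),np.sin(a/2),0])   # tool down, tool x at world angle a
def wrist():
    o=env.observe(); c=env.read_camera("wrist"); q=o["tcp_rot"]
    T=np.eye(4); T[:3,:3]=Ro.from_quat([q[1],q[2],q[3],q[0]]).as_matrix(); T[:3,3]=o["ee_pos"]
    c["T"]=T@c["hand_eye"]; c["world_to_cam"]=np.linalg.inv(c["T"]); return c
E
python3 - <<'E'
from h import *
c=cam("top"); P=ray(c,[(238,187),(168,287),(319,185),(361,223),(207,148),(352,174),(195,200),(320,238),(277,250)],0.014); print(P.round(3).tolist())
w=wrist(); print(w["hand_eye"].round(3).tolist(),w["vertical_fov"],w["k1"])
ctr=ray(c,[(272,172)],0)[0]
# TCP so that camera axis hits ctr with camera ~0.42 high, yaw pi/2
for a in (np.pi/2,0.0,-np.pi/2):
  R=np.eye(3); R=Ro.from_quat(np.roll(quat(a),-1)).as_matrix()
  H=w["hand_eye"]; o=R@H[:3,3]; d=R@H[:3,2]
  z=0.45-o[2]; p=np.array([0,0,z]); cz=z+o[2]; hit=(o-d*cz/d[2])[:2]; p[:2]=ctr-hit
  print(a,p,env.solve_ik(p,quat(a)))
E
```

```text
[[0.516, 0.077], [0.277, 0.231], [0.526, -0.118], [0.436, -0.218], [0.612, 0.155], [0.555, -0.199], [0.482, 0.178], [0.399, -0.12], [0.368, -0.019]]
[[-0.0, -0.956, -0.294, 0.075], [1.0, -0.0, 0.0, 0.002], [-0.0, -0.294, 0.956, -0.17], [0.0, 0.0, 0.0, 1.0]] 68.85386060924651 -0.057246134366216304
1.5707963267948966 [0.55637818 0.05839994 0.28012975] [ 6.00575867e-02  6.29396473e-03  1.75531827e+00 -4.44089210e-16
  1.37998042e+00  6.00575867e-02]
0.0 [ 0.62209849 -0.0029183   0.28012975] [-4.47270990e-02  1.27596654e-01  1.62654853e+00 -4.44089210e-16
  1.38744747e+00  1.52606923e+00]
-1.5707963267948966 [ 0.56078025 -0.06863861  0.28012975] None
```

```bash
python3 - <<'E'
from h import *
env.move_pose([0.595,-0.01,0.20],quat(0.0)); env.pause(0.3)
w=wrist(); cv2.imwrite("pics/w0.png",w["pixels"]); np.savez("w0.npz",p=w["pixels"],T=w["T"],cx=w["cx"],cy=w["cy"],k1=w["k1"],fov=w["vertical_fov"])
print(env.observe()["time_s"],env.observe()["qpos"], proj(w,[[.516,.077,.018],[.526,-.118,.014],[.612,.155,.012]]).round())
E
```

```text
2.9583 [-5.92218230e-02  1.16723575e-01  1.78528344e+00  2.06948472e-05
  1.23963235e+00  1.51208942e+00] [[187. 223.]
 [329. 215.]
 [123. 153.]]
```

View pics/w0.png

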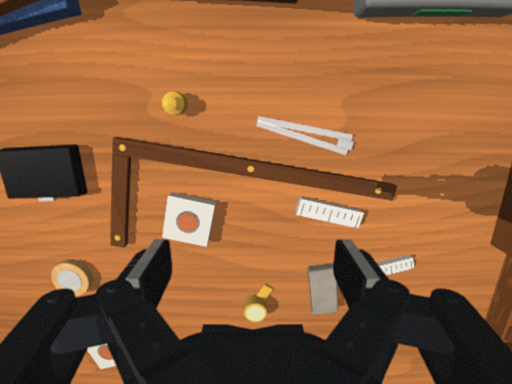

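The close-up shows the mount at (189,220) inside the L, the large scale at (330,212), and the small scale at (398,264). The choice holds. Now I'll measure the edges.

```bash
cat >> h.py <<'E'
def white_rect(c,near,z):
    im=c["pixels"]; hsv=cv2.cvtColor(im,cv2.COLOR_BGR2HSV)
    m=((hsv[...,1]<70)&(hsv[...,2]>150)).astype(np.uint8)
    m=cv2.morphologyEx(m,cv2.MORPH_CLOSE,np.ones((5,5),np.uint8))
    cs,_=cv2.findContours(m,cv2.RETR_EXTERNAL,cv2.CHAIN_APPROX_NONE)
    cs=[k for k in cs if cv2.contourArea(k)>150]
    k=min(cs,key=lambda k:np.hypot(*(k[:,0].mean(0)-near)))
    P=ray(c,k[:,0],z); (x,y),s,_=r=cv2.minAreaRect((P*1000).astype(np.float32))
    b=cv2.boxPoints(r); e=max((b[1]-b[0],b[2]-b[1]),key=np.linalg.norm)
    return np.array([x,y])/1e3,np.array(s),np.arctan2(e[1],e[0])
def edge(c,uv0,uv1,n=40,half=9):
    """dark->bright edge subpixel across the line uv0-uv1; returns fitted pixel points"""
    g=cv2.GaussianBlur(cv2.cvtColor(c["pixels"],cv2.COLOR_BGR2GRAY),(0,0),0.8).astype(np.float32)
    uv0,uv1=np.array(uv0,float),np.array(uv1,float); t=(uv1-uv0)/np.linalg.norm(uv1-uv0); nn=np.array([-t[1],t[0]])
    s=np.arange(-half,half+.01,.25); out=[]
    for a in np.linspace(0,1,n):
        q=uv0+a*(uv1-uv0)+s[:,None]*nn
        v=cv2.remap(g,q[:,0].astype(np.float32),q[:,1].astype(np.float32),1).ravel()
        d=np.gradient(v); out.append(q[np.argmax(d)])
    out=np.array(out); l=cv2.fitLine(out.astype(np.float32),cv2.DIST_HUBER,0,.01,.01).ravel()
    r=(out-l[2:])@[-l[1],l[0]]; return out[abs(r)<1.5]
E
python3 - <<'E'
from h import *
w=wrist()
m=white_rect(w,(189,220),.018); s=white_rect(w,(330,212),.014); print("mount",m,"scale",s)
t=cam("top"); print("top mount",white_rect(t,(238,187),.018),"scale",white_rect(t,(319,185),.014))
# normal is (-ty,tx): going right -> normal is down
L=edge(w,(140,162),(370,197))           # long inner edge: dark above, bright below
S=edge(w,(111,240),(113,160))          # going up: normal = right?? checked by sign
def fit(P): l=cv2.fitLine((P*1000).astype(np.float32),cv2.DIST_HUBER,0,.01,.01).ravel(); return l[:2],l[2:]/1e3
for name,uv in(("long in",L),):
    print(name,len(uv),fit(ray(w,uv,.012)))
for name,a,b in(("short outer",(110,160),(110,240)),("short inner",(131,235),(131,165)),("long outer",(370,184),(130,140))):
    uv=edge(w,a,b); print(name,len(uv),uv.mean(0).round(1),fit(ray(w,uv,.012)),fit(ray(w,uv,0)))
E
```

```text
mount (array([0.51877893, 0.07604077]), array([63.74778366, 64.03695679]), np.float32(-0.22122085)) scale (array([ 0.52883655, -0.11804298]), array([93.19789886, 25.33353233]), np.float32(1.3281748))
top mount (array([0.51739954, 0.08417417]), array([49.96441269, 63.89240265]), np.float32(-0.21955729)) scale (array([ 0.61301099, -0.05182178]), array([ 30.34367371, 177.448349  ]), np.float32(-1.4732702))
long in 40 (array([0.17000523, 0.9854432 ], dtype=float32), array([ 0.5797053 , -0.01273117], dtype=float32))
short outer 39 [111.1 199.1] (array([ 0.9859815 , -0.16685459], dtype=float32), array([0.5331989 , 0.18370093], dtype=float32)) (array([ 0.98598164, -0.16685398], dtype=float32), array([0.5285799 , 0.19027029], dtype=float32))
short inner 40 [128.7 200. ] (array([ 0.98459727, -0.17483765], dtype=float32), array([0.55451417, 0.15526685], dtype=float32)) (array([ 0.984597  , -0.17483908], dtype=float32), array([0.55060995, 0.16088268], dtype=float32))
long outer 39 [250.6 158.4] (array([0.16918766, 0.98558384], dtype=float32), array([ 0.6058843 , -0.00122391], dtype=float32)) (array([0.16918743, 0.9855839 ], dtype=float32), array([ 0.60370284, -0.00085603], dtype=float32))
```

```bash
cat >> h.py <<'E'
PHI=-0.170; EX=np.array([np.cos(PHI),np.sin(PHI)]); EY=np.array([-EX[1],EX[0]]); C0=.573*EX+.2505*EY
def W(x,y,z): return [*(C0+x*EX+y*EY),z]
def S(p): d=np.array(p)[:2]-C0; return np.array([d@EX,d@EY])
def go(x,y,z,v=.15,f=None):
    r=env.move_straight(W(x,y,z),max_speed=v,max_force=f); o=env.observe()
    print(r,S(o["ee_pos"]).round(4),round(o["ee_pos"][2],4),o["contact_force"].round(1),round(o["time_s"],2)); return r
E
python3 - <<'E'
from h import *
env.move_gripper(.026)
env.move_pose(W(-.145,-.0874,.09),quat(PHI))
go(-.145,-.0874,.005)
go(-.068,-.0874,.005,.05,8)
go(-.10,-.0874,.005); go(-.10,-.0874,.09)
env.move_pose(W(-.034,-.165,.09),quat(PHI+np.pi/2))
go(-.034,-.165,.005)
go(-.034,-.068,.005,.05,8)
go(-.034,-.10,.005); go(-.034,-.15,.1)
env.move_pose([0.595,-0.01,0.20],quat(0.0)); env.pause(.2)
w=wrist(); cv2.imwrite("pics/w1.png",w["pixels"]); 
c,s,a=white_rect(w,(150,185),.018); print(S(c),s,a-PHI); c,s,a=white_rect(w,(330,212),.014); print(S(c),s,a-PHI-np.pi/2)
E
```

```text
False [-0.1435 -0.0873] 0.0058 [ 1.   0.4 -0.3] 5.22
False [-0.0683 -0.0874] 0.0049 [-0.8 -0.5 -0.1] 6.91
False [-0.1003 -0.0874] 0.005 [ 0.  -1.  -0.6] 7.28
False [-0.1001 -0.0876] 0.0895 [-0.4  0.   0.4] 7.99
False [-0.0334 -0.1649] 0.0055 [ 0.2 -0.6  0.1] 10.24
False [-0.034  -0.0682] 0.005 [ 0.5  0.3 -0. ] 12.33
False [-0.034  -0.1004] 0.005 [-0.   0.2 -0.3] 12.7
False [-0.0347 -0.1497] 0.0992 [ 0.6 -0.3 -0.3] 13.57
[-0.07435627 -0.08792519] [63.87807465 64.26470184] -0.054372296
[-0.03166558 -0.27728909] [92.94306946 25.21843338] -0.06660509
```

View pics/w1.png

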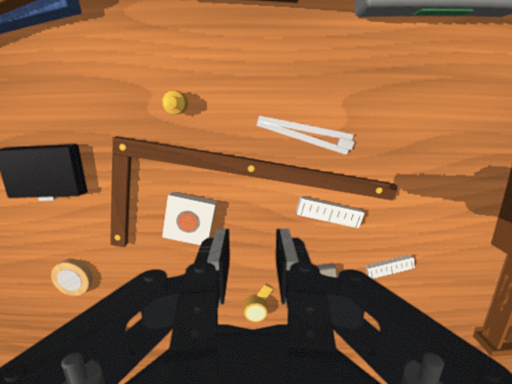

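The mount (189,219) and the scale haven't moved, so the fingers met nothing. I'll look from the side with the fingers lowered next to the mount.

```bash
python3 - <<'E'
from h import *
env.move_pose(W(-.145,-.0874,.09),quat(PHI))
go(-.145,-.0874,.005); env.pause(.1); print(env.observe()["gripper_width"])
c=cam("scene"); print(proj(c,[W(-.145,-.0874,0),W(-.145,-.0874,.02),W(-.075,-.0874,.018)]).round())
cv2.imwrite("pics/s1.png",cv2.resize(c["pixels"][90:290,130:400],None,fx=2.9,fy=2.9,interpolation=cv2.INTER_CUBIC))
E
```

```text
False [-0.1436 -0.0873] 0.0058 [0.8 0.3 0. ] 16.62
0.025994295674056474
[[263. 163.]
 [263. 156.]
 [272. 181.]]
```

View pics/s1.png

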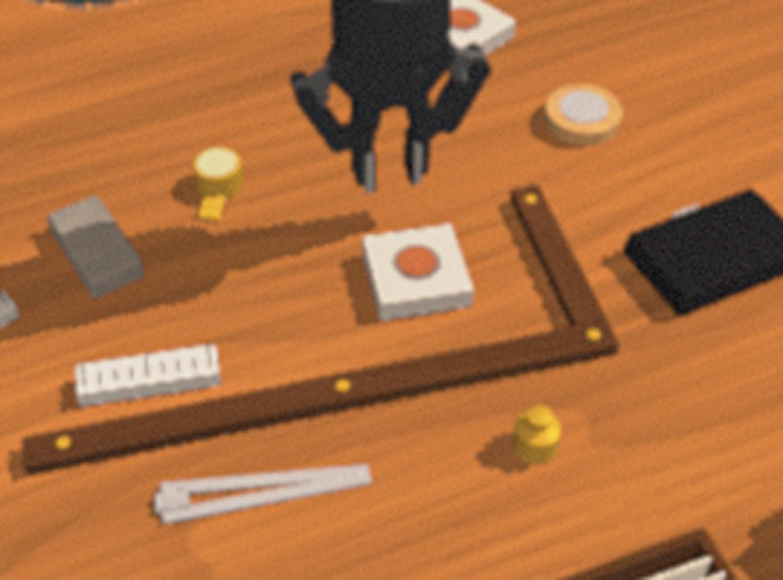

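The tips, at about (370,188) in the crop, stand around 20 mm above the desk even though the TCP is commanded to 5 mm. At this opening the fingers sit farther back than the TCP. I'll touch the desk to measure the gap.

```bash
python3 - <<'E'
from h import *
go(-.145,-.0874,-.03,.02,4)
E
```

```text
True [-0.1451 -0.0874] -0.0273 [-0.5 -0.2  4.4] 18.22
```

The desk is touched at TCP z = -0.027, so I'll push at z ≈ -0.020, with the tips about 6 mm up.

```bash
python3 - <<'E'
from h import *
Z=-.020
go(-.145,-.0874,Z,.03)
go(-.066,-.0874,Z,.05,8)
go(-.10,-.0874,Z); go(-.10,-.0874,.07,.2)
env.move_pose(W(-.034,-.165,.05),quat(PHI+np.pi/2))
go(-.034,-.165,Z,.08)
go(-.034,-.066,Z,.05,8)
go(-.034,-.10,Z); go(-.034,-.15,.07,.2)
env.move_pose([0.595,-0.01,0.20],quat(0.0)); env.pause(.2)
w=wrist(); cv2.imwrite("pics/w2.png",w["pixels"]); 
c,s,a=white_rect(w,(150,185),.018); print(S(c),s,a-PHI); c,s,a=white_rect(w,(330,212),.014); print(S(c),s,a-PHI-np.pi/2)
E
```

```text
False [-0.1449 -0.0874] -0.0198 [-0.8  0.3 -0. ] 18.64
True [-0.0766 -0.0876] -0.0207 [ 0.4 -0.3 -0. ] 19.9
False [-0.1006 -0.0875] -0.0203 [ 0.6 -0.1  0.1] 20.2
False [-0.0997 -0.0875] 0.0698 [-0.8 -0.3 -0.8] 20.8
False [-0.0334 -0.1649] -0.0195 [-0.   0.6 -0.3] 23.36
True [-0.0344 -0.0733] -0.0204 [ 1.  -1.   0.6] 25.02
False [-0.0342 -0.1005] -0.0202 [-0.7 -0.2 -0. ] 25.34
False [-0.0345 -0.1497] 0.0695 [-0.4  0.5 -0.3] 26.01
[-0.03159245 -0.0320605 ] [63.96269989 64.56574249] -0.0018984228
[-0.03162028 -0.2772373 ] [93.18865967 26.14552307] -0.08336711
```

View pics/w2.png

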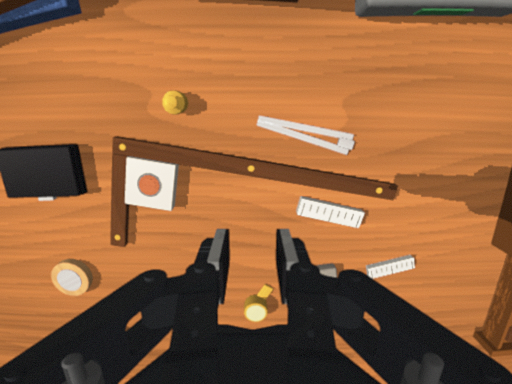

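The mount is seated in the corner at (150,184), measured at (-0.0316, -0.0321) with an angle of about 0. Next is the scale bar.

```bash
python3 - <<'E'
from h import *
Z=-.021
env.move_pose(W(-.08,-.277,.05),quat(PHI))
go(-.08,-.277,Z,.08)
go(-.024,-.277,Z,.05,6)
go(-.07,-.277,Z); go(-.07,-.30,.05,.2)
go(-.015,-.375,.05,.2); go(-.015,-.375,Z,.08)
go(-.015,-.150,Z,.06,6)
go(-.015,-.20,Z); go(-.06,-.20,.05,.2)
go(-.06,-.110,.05,.2); go(-.06,-.110,Z,.08)
go(-.024,-.110,Z,.05,6)
go(-.06,-.110,Z); go(-.06,-.110,.05,.2)
env.move_pose([0.595,-0.01,0.20],quat(0.0)); env.pause(.2)
w=wrist(); cv2.imwrite("pics/w3.png",w["pixels"]); 
E
```

```text
False [-0.0794 -0.2771] -0.0205 [0.8 0.1 1.2] 29.4
True [-0.0366 -0.2769] -0.0217 [-0.1  0.3  0.4] 30.24
False [-0.07  -0.277] -0.0211 [0.6 0.4 0.1] 30.61
False [-0.0692 -0.3001] 0.0502 [-0.4 -0.4 -1.1] 31.13
False [-0.0166 -0.3744] 0.0484 [ 0.   0.6 -0.3] 31.75
False [-0.0144 -0.3752] -0.0205 [ 0.3  0.6 -0.1] 32.79
True [-0.015 -0.177] -0.0211 [-0.9 -3.4  3.2] 35.66
False [-0.0151 -0.2003] -0.0211 [ 0.8  0.3 -0.4] 35.97
False [-0.0596 -0.1996] 0.05 [-0.6  0.9 -0.7] 36.53
False [-0.0606 -0.1103] 0.0489 [ 1.   0.1 -0.6] 37.13
False [-0.0594 -0.1098] -0.0205 [0.4 0.7 0.6] 38.17
True [-0.0366 -0.1102] -0.0214 [ 0.4 -0.1  0.8] 38.69
False [-0.0602 -0.1101] -0.0212 [0.7 0.5 0.3] 38.99
False [-0.0592 -0.1099] 0.0503 [-0.5  0.2 -0.5] 39.5
```

View pics/w3.png

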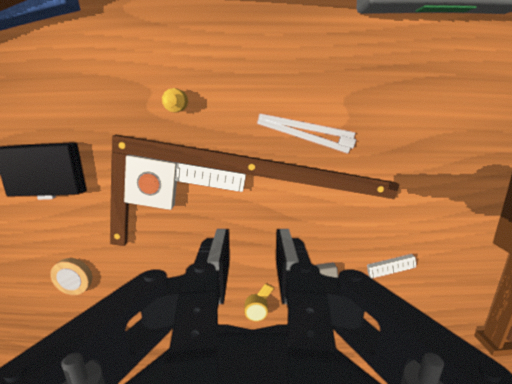

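The mount is in the corner at (149,182), and the scale lies along the long rail from (177,172) to (243,183) with its end at the mount. I'll check the numbers once before handing in.

```bash
python3 - <<'E'
from h import *
w=wrist(); hsv=cv2.cvtColor(w["pixels"],cv2.COLOR_BGR2HSV)
m=((hsv[...,1]<70)&(hsv[...,2]>150)); v,u=np.nonzero(m); k=(u>110)&(u<260)&(v>140)&(v<215)
P=ray(w,np.c_[u,v][k],.014); s=np.array([S(p) for p in P])
b=s[(s[:,1]<-.072)]; r=cv2.minAreaRect((b*1000).astype(np.float32)); print("bar",r, b.min(0),b.max(0))
P=ray(w,np.c_[u,v][k],.018); s=np.array([S(p) for p in P]); mm=s[(s[:,1]>-.0625)]
print("mount",cv2.minAreaRect((mm*1000).astype(np.float32)),mm.min(0),mm.max(0))
E
```

```text
bar ((-11.399412155151367, -113.2994155883789), (24.720003128051758, 82.46988677978516), 0.31799641251564026) [-0.02394056 -0.15448871] [ 0.00092448 -0.0720941 ]
mount ((-31.27853012084961, -31.187227249145508), (64.62858581542969, 62.554019927978516), 0.028091059997677803) [-0.06360469 -0.06247961] [1.02452703e-03 7.82538521e-05]
```

```bash
python3 -c "
from bench import env
print(env.hand_in())"
```

```text
the job is handed in; nothing more can be done
None
```

The job is handed in, though it returned no verdict: the last wrist picture puts the mount flat in the corner at (-0.031, -0.031) and the scale bar flat along the long rail, its end at the mount and its centre about 110 mm from the short rail.

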